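# Set a tube rack sloping on its fold-out stand

### The job

Swing the folding wire leg of the slope stand up and over, pushing it with the fingers until you feel it come up firmly against its stop screw, but without forcing it. Then take the tube rack from the bench and set it down gently on the stand so that it lies sloping, one end down in the corner of the front ledge and the underside near its other end on the leg's crossbar, centred and square, and let go. Keep the rack from tipping steeply and leave the bottle, the tip box and the beaker alone.

Things in the scene. Friction and masses are not known exactly. Their poses are not given: they have to be found in the camera images.
- stand: Slope stand bolted to the bench: aluminium plate 200 (x) x 100 (y) x 8 mm; origin at the centre of its underside, x runs from the front ledge to the leg, z up. At the front a lip spans its width, x -93 to -87 mm, top 28 mm above the bench. Two hinge lugs (27 mm high, at y +-40 mm) carry the leg. Stand and rack may be on either side (left or right) of the work area.
- prop: Folding prop leg: a U of 8 mm steel rod, two arms 60 mm apart and 60 mm long from the hinge, joined at the end by a 10 mm round crossbar and, 28 mm from the hinge, by an 8 mm rod that meets the stop screw; open between. Origin mid hinge axis (in the stand's frame x 55, z 18 mm); y along the hinge, -x along the arms to the crossbar. Hinge rubs lightly (0.5 N at the crossbar); leg stays where left.
- prop_bar (a point): Middle of the crossbar (on its axis), 60 mm from the hinge. The leg begins raised 45 to 67 degrees from the plate, leaning to the ledge, and swings up, past vertical, to its stop 8 to 26 degrees beyond. Low down it may jam on a finger that does not rise with it. 5 to 10 N here seats it firmly (at least 5 N on the screw, held 0.2 s); over 18 N from the fingers bends it.
- stand_hinge (a point): Point on the hinge axis midway between the arms.
- stand_ledge (a point): The inner corner of the front ledge, where the lip's inner face meets the top of the plate, mid width: 8 mm above the bench.
- stop: Black stop block on the plate behind the hinge, 12 (x) x 40 (y) x 46 mm, top 54 mm above the bench, front face 19 mm behind the hinge axis. A 10 mm set screw through it, level, 45 mm above the bench, points at the leg and stops it; it sticks out 3 to 11 mm, differently each time and not measured, so the stop has to be felt. Origin at the centre of its underside (fixed).
- tube_rack: White block tube rack flat on the bench: 200 (x) x 50 (y) x 40 mm, 0.35 to 0.55 kg, same either way round. Capped tubes, up to 84 mm above its underside, stand in it only beyond 50 mm from the middle; grip the middle across the 50 mm width. Origin at the centre of its underside, x along its length. On the stand it slopes 20 to 27 degrees, underside on the crossbar.
- reagent_bottle: Bystander: amber bottle, 48 mm across, 100 mm high; origin at the centre of its underside. Leave alone.
- tip_box: Bystander: grey closed box 90 x 65 x 50 mm; origin at the centre of its underside. Leave alone.
- beaker: Bystander: steel beaker, 64 mm across, 80 mm high; origin at the centre of its underside. Leave alone.
Mind the look-alikes: they are no part of the job. Leave any blue look-alike of the tube_rack alone.

How it is judged:
On the way, in this order (a step that is already met when the one before it is completed fails the run):
1. the fingers press the leg against its stop screw (more than 5 N on it), before the rack is on the stand (contact force between prop and stop above 5 N and contact force between the fingers and prop above 1 N and contact force between tube_rack and prop below 0.05 N), for 0.2 s.
2. the rack lies sloping on ledge and crossbar (contact force between prop and stop above 0.1 N and contact force between tube_rack and prop above 0.2 N and x of tube_rack in the frame of stand between 0 and 0.022 m and y of tube_rack in the frame of stand between -0.015 and 0.015 m and z of tube_rack in the frame of stand below 0.058 m and angle between the x axis of tube_rack and the x axis of stand, either way round below 0.56 rad and angle between the y axis of tube_rack and the y axis of stand, either way round below 0.14 rad and angle between tube_rack's own z axis and vertical between 0.3 and 0.52 rad and linear speed of tube_rack below 0.01 m/s and angular speed of tube_rack below 0.05 rad/s), for 0.2 s.
At the end, for the whole second after the job is handed in: Leg resting against its stop screw; rack at rest and let go on the crossbar, its low end in the ledge corner, sloping 17 to 30 degrees, centred within 15 mm, square within 8 degrees, its origin 0 to 22 mm along the stand's x and under 58 mm up (all of step 2 and contact force between the fingers and tube_rack below 0.05 N); the robot touches nothing.
It fails at once if the leg is forced: more than 18 N from the fingers on it (contact force between the fingers and prop above 18 N).
It fails at once if the rack is slammed or pressed down on the stand or leg with more than 30 N (contact force between tube_rack and stand above 30 N).
It fails at once if the rack tips more than 45 degrees (angle between tube_rack's own z axis and vertical above 0.785 rad).
It fails at once if a bystander is shifted more than 20 mm (distance of any of reagent_bottle, tip_box, beaker from where it was at the start of the episode above 0.02 m).
It also fails if it takes over 72 s, if anything falls off the work surface, if the arm or the gripper's body presses on something with over 40 N, if the wrist force passes 120 N, or if a joint passes its speed limit or range.

### The arm

A 6-joint arm with a two-finger parallel gripper is mounted at the origin on the work surface. World frame = base frame: x ahead of the robot, y to its left, z up, the work surface at z = 0. Lengths are in m, angles in rad, forces in N, time in s.
With the tool pointing down it reaches from about 0.35 to 0.95 m from the base axis. Payload 17.4 kg.
Tool frame: the origin (TCP) lies between the finger pads; the fingertips stand tcp_to_tips ahead of it and the grasp point (between the pads) lies 3 mm ahead of it (tcp_to_tips is the distance from the TCP to the fingertips, in m); z points along the fingers, y is the line along which they close (so a half turn about z gives the same grasp; the last joint's range is limited). The gripper opens to 93 mm and grips with 3 to 60 N. Pads are 15 mm wide; open, the fingers measure 128 mm over their backs; the gripper's body (75 mm by 188 mm) begins 65 mm behind the grasp point.
Start: joints at [-1.351, 0.116, 1.442, -0, 1.584, -0.038], TCP at [0.172, -0.653, 0.241] pointing down, gripper open.
Joint ranges: [-2.83, 2.83], [-0.83, 2.19], [0.07, 2.5], [-1.14, 4.28], [0.01, 3], [-2.97, 2.97]. Speed limits (rad/s): [1.89, 1.89, 2.22, 3.14, 3.14, 3.14].

### API

Orientations are given as [roll, pitch, yaw] about the fixed x, y, z axes, in that order (R = Rz(yaw) Ry(pitch) Rx(roll)).
In Python, from bench import observe, grab_frame, camera_params, sign_off, tcp_to_tips gives the robot as it stands.
- The arm moves only by the tool servo_tool, never from a script. Its argument "targets" is a list of rows, each a list of 6 numbers: the shift along the tool's x, y, z in m, then the turn, a rotation vector about the tool's x, y, z in rad. In form: [[dx, dy, dz, wx, wy, wz], ...]. A call has 1 to 10 rows; each row shifts and turns the commanded pose from where the row before left it, along the tool's axes as they then stand; what a row does not reach is not made up. A row lasts 1/12 s, in which the tool goes at most 41.7 mm and 7.16 degrees, less where a joint would pass 70% of its speed; a pose out of reach is approached as far as the arm can. A call with a gripper value outside its range is refused whole. "jaw" is the finger opening in m, from 0 to 0.093, set as the call begins (left out, the last holds). The fingers move at their own pace and stop on an object; "force" is the grip in N (left out, the last holds). Time passes only in rows, so rows that do not move let the fingers close. It gives the time, the measured TCP pose, the force, the opening and the grip force at its end, in the units of the state.
- observe(): the state, without advancing time (a new reading comes with each control period).
- grab_frame(name): name is "scene" or "top"; returns (picture, depth): 480x640x3 uint8, red, green, blue; 480x640 float32, m along the optical axis (not along the pixel's ray), 0 where there is no reading.
- camera_params(name): a dict with "mtx" (3x3 intrinsics, pixels), "k1" (the pictures are not rectified: a ray, as slopes to the right and down, at radius r is drawn at 1 + k1 r^2 times it, then the intrinsics apply), "rvec" (rotation vector, rad) and "tvec" (3), from world to camera coordinates, as OpenCV has them. Camera axes: x right, y down, z forward; pixel columns grow to the right and rows downward; lengths in m; the calibration is good to about 2 mm. A picture is of the moment at which its call begins. camera_params takes no time and is no camera call.
- sign_off(): hands the job in; it is judged then, once.
The state is a dict: "clock": time; "joint_pos": joint angles; "qvel": joint speeds; "joint_efforts": joint torques, N m; "position": TCP position; "orientation": TCP orientation; "wrist_force": force on the tool from outside, world axes, zero at the start; "torque": the same for the moment, N m; "grip_width": finger opening in m; "grasp_force": force on a finger pad.
Only numpy, scipy, OpenCV 4.12 (cv2) and the standard library are available. Lean on these libraries where they do the work, as an engineer would, in place of code of your own. Each camera call takes 0.05 s, during which the arm holds its last target. There are 200 camera calls.

## Working session

There is one attempt and no reset: what is moved stays moved. The work goes in short steps, Python scripts to look and compute and a tool call to move; the robot and the scene stay as the last step left them, time stands still between calls to the robot, and variables do not carry over. Pictures are saved under pics/ and viewed, at most 10 in all, crops included, and the job is handed in when it is done.

Besides the shell and the picture viewer there is one more tool, called after "Request:" as name(argument=value, ...), one argument or row to a line, values as JSON. servo_tool: Moves the arm, as the interface text tells. Its arguments: {"type":"object","properties":{"targets":{"type":"array","items":{"type":"array","items":{"type":"number"}}},"jaw":{"type":"number"},"force":{"type":"number"}},"required":["targets"]}

```bash
mkdir -p pics; ls
cat > h.py <<'E'
import numpy as np, cv2, os, time
from bench import observe, grab_frame, camera_params, sign_off, tcp_to_tips
def cloud(name, depth):
    p=camera_params(name); K=np.array(p["mtx"]); k1=p["k1"]
    v,u=np.mgrid[0:480,0:640]
    pts=np.stack([u,v],-1).reshape(-1,1,2).astype(float)
    n=cv2.undistortPoints(pts,K,np.array([k1,0,0,0,0.])).reshape(480,640,2)
    c=np.dstack([n*depth[...,None],depth])
    R=cv2.Rodrigues(np.array(p["rvec"],float))[0]; t=np.array(p["tvec"],float).ravel()
    w=(c-t)@R
    w[depth<=0]=np.nan
    return w
E
python3 - <<'E'
from h import *
print(observe(),tcp_to_tips)
for n in("scene","top"):
    a,d=grab_frame(n); np.savez(n+"0.npz",a=a,d=d); cv2.imwrite(f"pics/{n}0.png",a[...,::-1])
    p=camera_params(n);R=cv2.Rodrigues(np.array(p["rvec"],float))[0];print(n,-R.T@np.ravel(p["tvec"]),p["k1"],p["mtx"])
E
```

```text
pics
{'clock': 0.0, 'joint_pos': array([-1.35082238e+00,  1.16492519e-01,  1.44227473e+00, -8.41424340e-06,
        1.58398692e+00, -3.77447789e-02]), 'qvel': array([ 1.96403654e-03, -6.21446918e-04,  3.93693369e-04,  1.07853143e-03,
       -1.69636222e-03, -9.56101501e-05]), 'joint_efforts': array([ 2.78687083e-03, -7.21262741e+01, -6.22609663e+01,  7.81176263e-02,
        2.37380841e-02, -6.15224394e-05]), 'position': array([ 0.17202687, -0.65252605,  0.23989488]), 'orientation': array([-3.14043165e+00, -3.54228388e-05,  2.57718602e-01]), 'wrist_force': array([-0.75045671, -0.46384839,  0.07897012]), 'torque': array([ 0.00174316, -0.01578297,  0.0166545 ]), 'grasp_force': 0.0, 'grip_width': 0.09335416647258898} 0.022
scene [ 0.93507264 -0.36616423  0.91824068] 0.02709492305858093 [[435.14711798   0.         312.66353392]
 [  0.         435.14711798 240.17958748]
 [  0.           0.           1.        ]]
top [0.34021949 0.04883173 1.79720824] -0.11983549402854918 [[600.21520599   0.         307.18296154]
 [  0.         600.21520599 247.54073472]
 [  0.           0.           1.        ]]
```

View pics/top0.png

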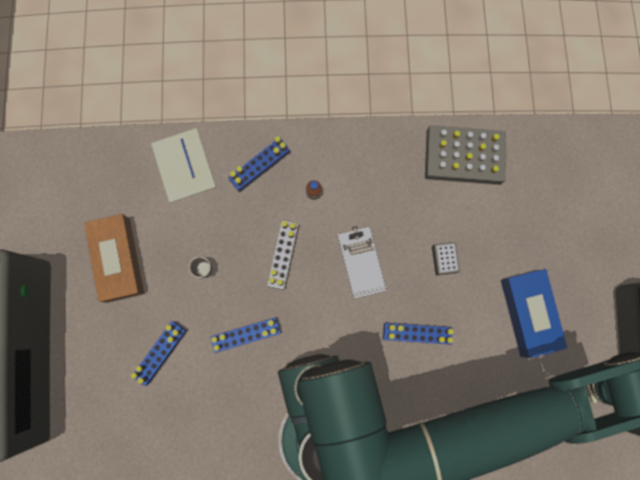

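View pics/scene0.png

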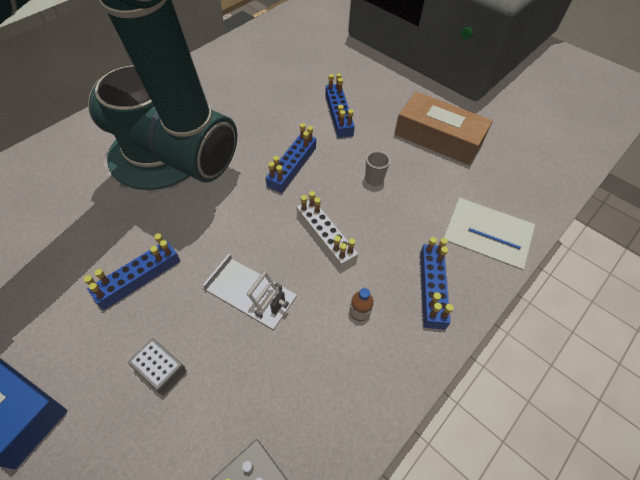

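The top view shows the white rack at about (283,255). The stand is at (360,262), with its ledge towards the robot (row 292) and its leg and stop at the far end (row 240). The bottle is at (314,189), the beaker at (201,267) and the tip box at (446,258).

Run:
```python
from h import *
C={}
for n in("top","scene"):
    f=np.load(n+"0.npz"); C[n]=(cloud(n,f["d"]),f["a"])
t,a=C["top"]
for nm,(u,v) in dict(rack=(283,255),stand=(360,275),bench=(320,250),bar=(358,246),led=(368,294),bottle=(314,188),tip=(446,258),beaker=(201,267)).items(): print(nm,np.round(np.nanmedian(t[v-1:v+2,u-1:u+2].reshape(-1,3),0),4),a[v,u])
def rect(p):
    (c,s,an)=cv2.minAreaRect((p[:,:2]*1000).astype(np.float32)); return np.round(c,1),np.round(s,1),round(an,1),len(p)
for n in C:
    w,a=C[n]; x=w.reshape(-1,3); br=a.reshape(-1,3).min(1)
    near=lambda c,r:(np.hypot(x[:,0]-c[0],x[:,1]-c[1])<r)
    rc=t[255,283]; sc=t[270,361]
    m=near(rc,.13)&(x[:,2]>.034)&(x[:,2]<.046); print(n,"rack",rect(x[m]),np.median(x[m][:,2]))
    m=near(sc,.14)&(br>125)&(x[:,2]>.003)&(x[:,2]<.014); print(n,"stand",rect(x[m]),np.median(x[m][:,2]))
    s=np.array([0.0]); m=near(sc,.14)&(x[:,2]>.02)
    np.save(n+"_st.npy",np.c_[x[m],a.reshape(-1,3)[m]]); print(m.sum())
im=C["scene"][1][240:340,190:310]; b=cv2.resize(im,None,fx=5,fy=5,interpolation=cv2.INTER_CUBIC)[...,::-1]; cv2.imwrite("pics/crop_s.png",b)
im=C["top"][1][220:305,330:395]; b=cv2.resize(im,None,fx=7,fy=7,interpolation=cv2.INTER_CUBIC)[...,::-1]; cv2.imwrite("pics/crop_t.png",b)
```

```text
rack [0.544  0.1161 0.042 ] [176 176 179]
stand [ 0.4807 -0.1113  0.0076] [175 175 178]
bench [0.5611 0.0057 0.0017] [139 126 116]
bar [ 0.5644 -0.1063  0.0395] [144 135 126]
led [ 0.4234 -0.1332  0.005 ] [164 161 162]
bottle [0.7296 0.0196 0.0956] [ 61  78 119]
tip [ 0.5193 -0.3636  0.0505] [130 128 130]
beaker [0.5192 0.3651 0.0055] [175 175 160]
top rack (array([546.5, 117.6]), array([ 50.5, 200. ]), 76.1, 795) 0.04027264589466898
top stand (array([ 520.7, -117.7]), array([204.2, 103.8]), 12.5, 1396) 0.008228792665442113
401
scene rack (array([549.5, 115.9]), array([ 52.2, 200.6]), 75.8, 1126) 0.04108853629537551
scene stand (array([ 495.6, -113.6]), array([275.9, 273.7]), 17.4, 3035) 0.008346489404217386
875
```

View pics/crop_s.png

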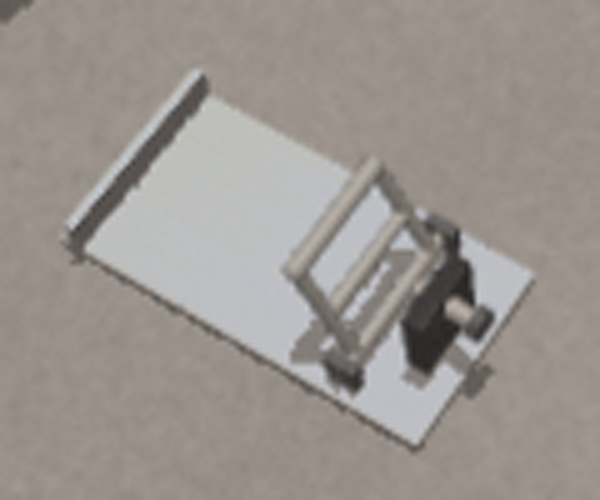

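View pics/crop_t.png

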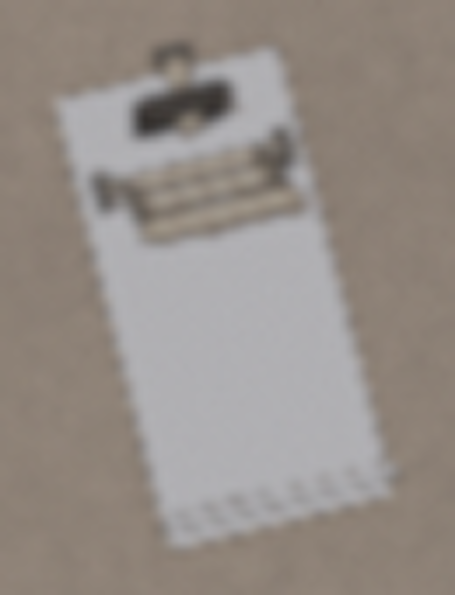

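The crops show the leg leaning toward the ledge, with the crossbar near the middle of the top crop and the stop screw behind it. Next I'll refine the stand pose and the leg angle.

Run:
```python
from h import *
yaw=np.radians(12.5);c=np.array([.5207,-.1177])
R=np.array([[np.cos(yaw),np.sin(yaw)],[-np.sin(yaw),np.cos(yaw)]])
for n in("top","scene"):
    p=np.load(n+"_st.npy"); q=np.c_[(p[:,:2]-c)@R.T,p[:,2]]*1000
    m=(abs(q[:,1])<30)&(q[:,0]>-20)&(q[:,0]<85)
    for lo in range(-20,85,5):
        k=m&(q[:,0]>=lo)&(q[:,0]<lo+5)
        if k.sum()>2: print(n,lo,k.sum(),"zmax %.1f"%np.percentile(q[k,2],95),"med %.1f"%np.median(q[k,2]),p[k,3].mean().round())
    l=(q[:,0]<-80)&(abs(q[:,1])<60); print("lip x,y,z",np.percentile(q[l],[5,50,95],axis=0).round(1).tolist())
```

```text
top 20 17 zmax 84.2 med 75.5 140.0
top 25 36 zmax 83.5 med 76.6 152.0
top 30 18 zmax 78.1 med 73.2 137.0
top 35 17 zmax 60.7 med 46.8 130.0
top 40 32 zmax 54.8 med 48.5 142.0
top 45 11 zmax 48.0 med 41.6 130.0
top 50 22 zmax 31.3 med 23.8 143.0
top 55 12 zmax 28.5 med 25.0 151.0
top 65 3 zmax 58.7 med 46.6 130.0
top 70 24 zmax 56.4 med 49.8 87.0
top 75 24 zmax 60.3 med 53.2 69.0
top 80 25 zmax 59.3 med 52.3 91.0
lip x,y,z [[-93.8, -42.8, 21.6], [-90.9, 3.4, 27.6], [-88.2, 44.8, 33.8]]
scene 25 44 zmax 79.0 med 77.3 171.0
scene 30 73 zmax 79.7 med 76.4 148.0
scene 35 20 zmax 76.9 med 64.6 121.0
scene 40 52 zmax 55.6 med 48.5 159.0
scene 45 54 zmax 49.8 med 46.1 135.0
scene 50 25 zmax 40.0 med 24.4 139.0
scene 55 59 zmax 27.3 med 22.8 157.0
scene 60 5 zmax 23.9 med 21.2 122.0
scene 70 8 zmax 53.0 med 50.4 139.0
scene 75 44 zmax 56.9 med 54.5 73.0
scene 80 48 zmax 57.6 med 54.4 61.0
lip x,y,z [[-90.9, -46.8, 21.2], [-86.5, -1.3, 28.0], [-84.7, 43.2, 30.9]]
```

Request:
servo_tool(
  targets=[
    [0, 0, 0, 0, 0, 0.04],
    [0.0228, -0.0223, 0, 0, 0, 0],
    [0.0228, -0.0223, 0, 0, 0, 0],
    [0.0228, -0.0223, 0, 0, 0, 0],
    [0.0228, -0.0223, 0, 0, 0, 0],
    [0.0228, -0.0223, 0, 0, 0, 0],
    [0.0228, -0.0223, 0, 0, 0, 0],
    [0.0228, -0.0223, 0, 0, 0, 0],
    [0.0228, -0.0223, 0, 0, 0, 0],
    [0.0228, -0.0223, 0, 0, 0, 0],
  ],
  jaw=0,
  force=20,
)

```text
clock: 0.93
position: [0.3295, -0.4109, 0.2404]
orientation: [-3.141, 0.0, 0.218]
wrist_force: [0.2, 0.1, -0.3]
grip_width: 0.0309
grasp_force: 0.0
```

Request:
servo_tool(
  targets=[
    [0.0228, -0.0223, 0, 0, 0, 0],
    [0.0228, -0.0223, 0, 0, 0, 0],
    [0.0228, -0.0223, 0, 0, 0, 0],
    [0.0228, -0.0223, 0, 0, 0, 0],
    [0.0228, -0.0223, 0, 0, 0, 0],
    [0.0228, -0.0223, 0, 0, 0, 0],
    [0.0228, -0.0223, 0, 0, 0, 0],
    [0.0228, -0.0223, 0, 0, 0, 0],
    [0.0228, -0.0223, 0, 0, 0, 0],
    [0.0228, -0.0223, 0, 0, 0, 0],
  ],
)

```text
clock: 1.77
position: [0.504, -0.1438, 0.2405]
orientation: [-3.142, 0.0, 0.218]
wrist_force: [-0.5, -1.3, 0.2]
grip_width: 0.0005
grasp_force: 0.0
```

Request:
servo_tool(
  targets=[
    [0.0228, -0.0223, 0, 0, 0, 0],
    [0, 0, 0.03, 0, 0, 0],
    [0, 0, 0.03, 0, 0, 0],
    [0, 0, 0.03, 0, 0, 0],
    [0, 0, 0.03, 0, 0, 0],
    [0, 0, 0.02, 0, 0, 0],
    [0, 0, 0.014, 0, 0, 0],
    [0, 0, 0, 0, 0, 0],
    [0, 0, 0, 0, 0, 0],
  ],
)

```text
clock: 2.52
position: [0.521, -0.1187, 0.0869]
orientation: [-3.141, 0.0, 0.218]
wrist_force: [-0.1, -0.3, -0.8]
grip_width: 0.0004
grasp_force: 0.0
```

```bash
cat > s.py <<'E'
from h import *
o=observe(); y=.218;c=np.array([.521,-.1175]);d=o["position"][:2]-c
R=np.array([[np.cos(y),np.sin(y)],[-np.sin(y),np.cos(y)]])
print("stand frame",R@d,o["position"][2],"F",R@o["wrist_force"][:2],o["wrist_force"][2],o["orientation"],o["clock"])
E
python3 s.py
python3 - <<'E'
from h import *
a,d=grab_frame("scene"); cv2.imwrite("pics/s1.png",cv2.resize(a[160:340,170:410],None,fx=3,fy=3)[...,::-1])
E
```

```text
stand frame [-0.00030413 -0.0011732 ] 0.08687547780479421 F [-0.19039585 -0.23347184] -0.7950549017649466 [-3.14130088e+00  4.54126785e-04  2.17747911e-01] 2.5167
```

View pics/s1.png

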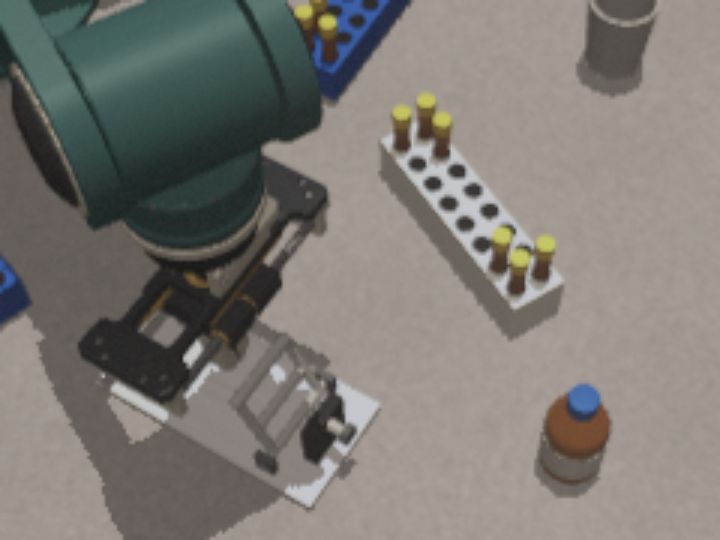

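The fingers stand closed on the ledge side of the crossbar, at about (240,350) in the crop, with clear space. I'll start the push.

Request:
servo_tool(
  targets=[
    [0.005, 0, 0, 0, 0, 0],
    [0.005, 0, 0, 0, 0, 0],
    [0.005, 0, -0.001, 0, 0, 0],
    [0.005, 0, -0.002, 0, 0, 0],
    [0.005, 0, -0.002, 0, 0, 0],
    [0.005, 0, -0.001, 0, 0, 0],
    [0.005, 0, -0.001, 0, 0, 0],
    [0.005, 0, 0, 0, 0, 0],
    [0.005, 0, 0, 0, 0, 0],
    [0, 0, 0, 0, 0, 0],
  ],
)

```text
clock: 3.4
position: [0.5656, -0.1087, 0.0935]
orientation: [-3.141, -0.0, 0.218]
wrist_force: [0.3, 0.1, -1.2]
grip_width: 0.0007
grasp_force: 0.0
```

```bash
python3 s.py
```

```text
stand frame [ 0.04545222 -0.00109445] 0.0935070027320836 F [ 0.34419549 -0.0091009 ] -1.237048363025939 [-3.14142426e+00 -5.27095366e-05  2.18074558e-01] 3.4
```

Request:
servo_tool(
  targets=[
    [0.0015, 0, 0, 0, 0, 0],
    [0.0015, 0, 0, 0, 0, 0],
    [0.001, 0, 0, 0, 0, 0],
    [0, 0, 0, 0, 0, 0],
  ],
)

```text
clock: 3.73
position: [0.5688, -0.1081, 0.0936]
orientation: [-3.142, 0.0, 0.218]
wrist_force: [-0.1, 0.5, -1.3]
grip_width: 0.0002
grasp_force: 0.0
```

Request:
servo_tool(
  targets=[
    [0.001, 0, 0, 0, 0, 0],
    [0.001, 0, 0, 0, 0, 0],
    [0, 0, 0, 0, 0, 0],
  ],
)

```text
clock: 3.98
position: [0.5708, -0.1077, 0.0937]
orientation: [3.142, -0.0, 0.218]
wrist_force: [0.4, 0.1, 0.1]
grip_width: 0.0005
grasp_force: 0.0
```

Request:
servo_tool(
  targets=[
    [0.001, 0, 0, 0, 0, 0],
    [0.001, 0, 0, 0, 0, 0],
    [0, 0, 0, 0, 0, 0],
  ],
)

```text
clock: 4.23
position: [0.5728, -0.1072, 0.0937]
orientation: [3.142, -0.0, 0.218]
wrist_force: [-0.7, 0.1, 0.0]
grip_width: 0.0006
grasp_force: 0.0
```

Request:
servo_tool(
  targets=[
    [0.001, 0, 0, 0, 0, 0],
    [0.001, 0, 0, 0, 0, 0],
    [0, 0, 0, 0, 0, 0],
  ],
)

```text
clock: 4.48
position: [0.5748, -0.1068, 0.0936]
orientation: [3.142, -0.0, 0.218]
wrist_force: [-0.4, -0.7, -0.5]
grip_width: 0.0007
grasp_force: 0.0
```

Request:
servo_tool(
  targets=[
    [0.001, 0, 0, 0, 0, 0],
    [0, 0, 0, 0, 0, 0],
  ],
)

```text
clock: 4.65
position: [0.5757, -0.1066, 0.0936]
orientation: [-3.142, -0.0, 0.218]
wrist_force: [0.3, 0.1, -0.3]
grip_width: 0.0005
grasp_force: 0.0
```

Request:
servo_tool(
  targets=[
    [0.001, 0, 0, 0, 0, 0],
    [0, 0, 0, 0, 0, 0],
  ],
)

```text
clock: 4.82
position: [0.5767, -0.1064, 0.0936]
orientation: [-3.142, -0.0, 0.218]
wrist_force: [-0.1, 0.9, -0.8]
grip_width: 0.0008
grasp_force: 0.1
```

Request:
servo_tool(
  targets=[
    [0.001, 0, 0, 0, 0, 0],
    [0, 0, 0, 0, 0, 0],
  ],
)

```text
clock: 4.98
position: [0.5777, -0.1062, 0.0936]
orientation: [3.142, -0.0, 0.218]
wrist_force: [0.7, 0.2, 0.0]
grip_width: 0.0006
grasp_force: 0.1
```

Request:
servo_tool(
  targets=[
    [0.001, 0, 0, 0, 0, 0],
    [0, 0, 0, 0, 0, 0],
  ],
)

```text
clock: 5.15
position: [0.5787, -0.1059, 0.0936]
orientation: [3.142, -0.0, 0.218]
wrist_force: [-0.6, 0.3, -0.4]
grip_width: 0.0003
grasp_force: 0.1
```

Run:
```python
from h import *
a,d=grab_frame("scene"); cv2.imwrite("pics/s2.png",cv2.resize(a[230:340,190:310],None,fx=5,fy=5)[...,::-1])
```

```text
(no output)
```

View pics/s2.png

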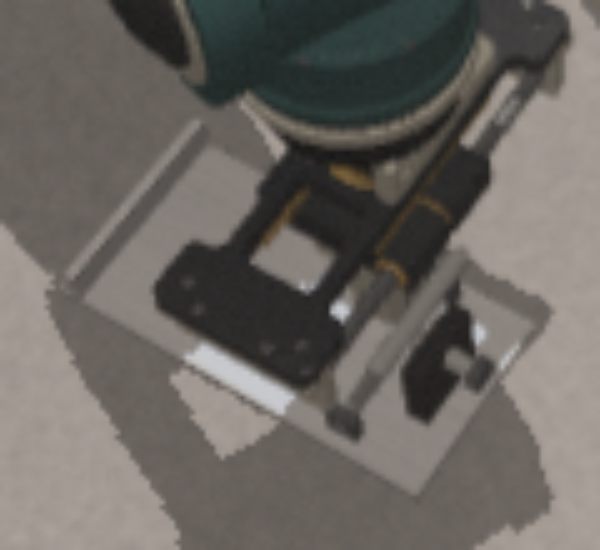

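The leg is being carried along: the crossbar, from (375,365) to (460,255), now stands past the hinge, and the finger is against it. It still hasn't reached the stop, so I'll continue.

Request:
servo_tool(
  targets=[
    [0.001, 0, 0, 0, 0, 0],
    [0, 0, 0, 0, 0, 0],
  ],
)

```text
clock: 5.37
position: [0.5796, -0.1057, 0.0936]
orientation: [3.142, 0.0, 0.218]
wrist_force: [0.5, -0.0, -0.4]
grip_width: 0.0001
grasp_force: 0.1
```

Request:
servo_tool(
  targets=[
    [0.001, 0, 0, 0, 0, 0],
    [0, 0, 0, 0, 0, 0],
  ],
)

```text
clock: 5.53
position: [0.5806, -0.1055, 0.0936]
orientation: [-3.142, -0.0, 0.218]
wrist_force: [0.3, -0.5, -1.0]
grip_width: 0.0003
grasp_force: 0.1
```

Request:
servo_tool(
  targets=[
    [0.001, 0, 0, 0, 0, 0],
    [0, 0, 0, 0, 0, 0],
  ],
)

```text
clock: 5.7
position: [0.5816, -0.1053, 0.0936]
orientation: [-3.142, -0.0, 0.218]
wrist_force: [-0.1, 0.5, -0.4]
grip_width: 0.0004
grasp_force: 0.1
```

Request:
servo_tool(
  targets=[
    [0, 0, 0.002, 0, 0, 0],
    [0, 0, 0.003, 0, 0, 0],
    [0, 0, 0, 0, 0, 0],
  ],
)

```text
clock: 5.95
position: [0.5813, -0.1053, 0.0879]
orientation: [-3.141, 0.001, 0.218]
wrist_force: [-0.1, 0.2, -0.3]
grip_width: 0.0004
grasp_force: 0.0
```

Request:
servo_tool(
  targets=[
    [0.001, 0, 0, 0, 0, 0],
    [0, 0, 0, 0, 0, 0],
  ],
)

```text
clock: 6.12
position: [0.5825, -0.1051, 0.0886]
orientation: [-3.142, 0.0, 0.218]
wrist_force: [-0.6, -0.3, -0.6]
grip_width: 0.0006
grasp_force: 0.3
```

Request:
servo_tool(
  targets=[
    [0.001, 0, 0, 0, 0, 0],
    [0, 0, 0, 0, 0, 0],
  ],
)

```text
clock: 6.28
position: [0.5831, -0.1049, 0.0884]
orientation: [-3.141, 0.001, 0.218]
wrist_force: [-4.2, -1.2, -1.0]
grip_width: 0.0008
grasp_force: 2.0
```

Request:
servo_tool(
  targets=[
    [0.001, 0, 0, 0, 0, 0],
    [0, 0, 0, 0, 0, 0],
  ],
)

```text
clock: 6.45
position: [0.5837, -0.1048, 0.0883]
orientation: [-3.141, 0.002, 0.218]
wrist_force: [-8.8, -1.5, 1.6]
grip_width: 0.0003
grasp_force: 4.4
```

The stop is felt, at about 9 N. I'll hold briefly, then back away and rise.

Request:
servo_tool(
  targets=[
    [0, 0, 0, 0, 0, 0],
    [0, 0, 0, 0, 0, 0],
    [0, 0, 0, 0, 0, 0],
    [0, 0, 0, 0, 0, 0],
    [0, 0, 0, 0, 0, 0],
  ],
)

```text
clock: 6.87
position: [0.5836, -0.1048, 0.0883]
orientation: [-3.141, 0.002, 0.218]
wrist_force: [-7.9, -2.4, 0.3]
grip_width: 0.0006
grasp_force: 4.3
```

```bash
python3 s.py
```

```text
stand frame [ 0.06388912 -0.0011618 ] 0.08828277531165231 F [-8.23292407 -0.63154003] 0.3063290800277225 [-3.14128521e+00  2.14990053e-03  2.17692951e-01] 6.8667
```

Request:
servo_tool(
  targets=[
    [-0.01, 0, 0, 0, 0, 0],
    [-0.015, 0, -0.005, 0, 0, 0],
    [0, 0, -0.035, 0, 0, 0],
    [0, 0, -0.035, 0, 0, 0],
    [0, 0, -0.03, 0, 0, 0.115],
    [0, 0, -0.03, 0, 0, 0.115],
    [0, 0, 0, 0, 0, 0.115],
    [0, 0, 0, 0, 0, 0.115],
    [0, 0, 0, 0, 0, 0],
    [0, 0, 0, 0, 0, 0],
  ],
  jaw=0.08,
)

```text
clock: 7.7
position: [0.5598, -0.1101, 0.2237]
orientation: [-3.141, -0.0, -0.239]
wrist_force: [-0.1, -0.1, 0.1]
grip_width: 0.0626
grasp_force: 0.0
```

```bash
python3 s.py
python3 - <<'E'
from h import *
o=observe();y=o["orientation"][2];d=np.array([.548,.1168])-o["position"][:2]
print(o["position"],"tool dx,dy",d@[np.cos(y),np.sin(y)],d@[np.sin(y),-np.cos(y)], "turn",y+.243)
E
```

```text
stand frame [ 0.03945572 -0.00112068] 0.22367889403445115 F [-0.14746462 -0.05686376] 0.12230578735117911 [-3.14144951e+00 -4.08861672e-04 -2.38540471e-01] 7.7
[ 0.55976426 -0.11006078  0.22367889] tool dx,dy -0.06503487063492336 -0.2176572444673868 turn 0.00445952919065562
```

Request:
servo_tool(
  targets=[
    [-0.0081, -0.0272, 0, 0, 0, 0.004],
    [-0.0081, -0.0272, 0, 0, 0, 0],
    [-0.0081, -0.0272, 0, 0, 0, 0],
    [-0.0081, -0.0272, 0, 0, 0, 0],
    [-0.0081, -0.0272, 0, 0, 0, 0],
    [-0.0081, -0.0272, 0, 0, 0, 0],
    [-0.0081, -0.0272, 0, 0, 0, 0],
    [-0.0081, -0.0272, 0, 0, 0, 0],
    [0, 0, 0, 0, 0, 0],
    [0, 0, 0, 0, 0, 0],
  ],
)

```text
clock: 8.53
position: [0.5497, 0.1178, 0.2232]
orientation: [3.141, 0.0, -0.24]
wrist_force: [-0.9, 0.1, -0.6]
grip_width: 0.08
grasp_force: 0.0
```

Run:
```python
from h import *
o=observe();y=o["orientation"][2];d=np.array([.548,.1168])-o["position"][:2]
print(o["position"],"tool dx,dy",d@[np.cos(y),np.sin(y)],d@[np.sin(y),-np.cos(y)], "turn",y+.243)
a,dd=grab_frame("scene"); w=cloud("scene",dd).reshape(-1,3)
# leg bar: points over stand, z 55..95
yw=.218;c=np.array([.521,-.1175]);R=np.array([[np.cos(yw),np.sin(yw)],[-np.sin(yw),np.cos(yw)]])
q=np.c_[(w[:,:2]-c)@R.T,w[:,2]]*1000
k=(abs(q[:,1])<25)&(q[:,0]>0)&(q[:,0]<110)&(q[:,2]>62)&(q[:,2]<95)
print("bar",k.sum(),np.percentile(q[k],[5,50,95],axis=0).round(1))
cv2.imwrite("pics/s3.png",cv2.resize(a[140:340,180:400],None,fx=3,fy=3)[...,::-1])
```

```text
[0.54974909 0.11779805 0.22324866] tool dx,dy -0.0014612897366277945 0.0013856576558952214 turn 0.0026927712536343185
bar 103 [[ 73.8 -22.1  75.6]
 [ 79.1  -1.   79.1]
 [ 82.6  21.6  81.8]]
```

View pics/s3.png

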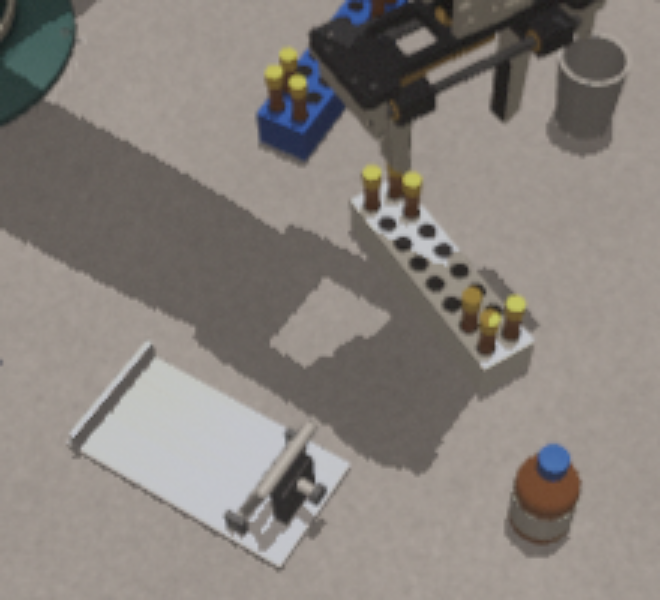

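The leg rests back against the stop block, with its crossbar at crop (285,460). The gripper is centred over the rack. I'll descend and grip.

Request:
servo_tool(
  targets=[
    [-0.0015, 0.0014, 0.03, 0, 0, 0.003],
    [0, 0, 0.035, 0, 0, 0],
    [0, 0, 0.035, 0, 0, 0],
    [0, 0, 0.035, 0, 0, 0],
    [0, 0, 0.025, 0, 0, 0],
    [0, 0, 0.02, 0, 0, 0],
    [0, 0, 0.01, 0, 0, 0],
    [0, 0, 0.006, 0, 0, 0],
    [0, 0, 0, 0, 0, 0],
    [0, 0, 0, 0, 0, 0],
  ],
)

```text
clock: 9.42
position: [0.5488, 0.1155, 0.0287]
orientation: [-3.141, -0.001, -0.249]
wrist_force: [0.1, -0.7, 0.9]
grip_width: 0.0799
grasp_force: 0.0
```

Request:
servo_tool(
  targets=[
    [0, 0, 0, 0, 0, 0],
    [0, 0, 0, 0, 0, 0],
    [0, 0, 0, 0, 0, 0],
    [0, 0, 0, 0, 0, 0],
    [0, 0, 0, 0, 0, 0],
    [0, 0, 0, 0, 0, 0],
    [0, 0, 0, 0, 0, 0],
  ],
  jaw=0.03,
  force=30,
)

```text
clock: 10.0
position: [0.5485, 0.1159, 0.028]
orientation: [-3.141, -0.0, -0.249]
wrist_force: [-0.4, 1.4, 4.1]
grip_width: 0.0499
grasp_force: 30.0
```

```bash
python3 s.py
```

```text
stand frame [0.07729892 0.22197261] 0.02802762783243294 F [-0.08245685  1.42432045] 4.138689719935912 [-3.14117344e+00 -4.23348528e-04 -2.49077457e-01] 10.0
```

Request:
servo_tool(
  targets=[
    [0, 0, -0.005, 0, 0, 0],
    [0, 0, -0.015, 0, 0, 0],
    [0, 0, -0.025, 0, 0, 0],
    [0, 0, -0.025, 0, 0, 0],
    [0, 0, -0.025, 0, 0, -0.09],
    [0, 0, -0.025, 0, 0, -0.1],
    [0, 0, -0.025, 0, 0, -0.1],
    [0, 0, -0.025, 0, 0, -0.1],
    [0, 0, -0.015, 0, 0, -0.077],
    [0, 0, 0, 0, 0, 0],
  ],
)

```text
clock: 10.83
position: [0.549, 0.1158, 0.2161]
orientation: [3.141, -0.004, 0.222]
wrist_force: [0.3, 0.3, -4.5]
grip_width: 0.0499
grasp_force: 30.0
```

Request:
servo_tool(
  targets=[
    [0, 0, 0, 0, 0.06, 0],
    [0, 0, 0, 0, 0.08, 0],
    [0, 0, 0, 0, 0.08, 0],
    [0, 0, 0, 0, 0.08, 0],
    [0, 0, 0, 0, 0.08, 0],
    [0, 0, 0, 0, 0.055, 0],
    [0, 0, 0, 0, 0, 0],
    [0, 0, 0, 0, 0, 0],
  ],
)

```text
clock: 11.5
position: [0.5474, 0.1155, 0.2113]
orientation: [-3.141, -0.432, 0.216]
wrist_force: [-0.0, 1.0, -4.5]
grip_width: 0.05
grasp_force: 30.0
```

```bash
python3 s.py
cat > t.py <<'E'
from h import *
import sys
from scipy.spatial.transform import Rotation as Ro
o=observe(); X=[float(v) for v in sys.argv[1:4]]
y=.218; tgt=np.array([.521+X[0]*np.cos(y)-X[1]*np.sin(y),-.1175+X[0]*np.sin(y)+X[1]*np.cos(y),X[2]])
Rt=Ro.from_euler("xyz",o["orientation"]); print("tool shift",Rt.inv().apply(tgt-o["position"]))
Rg=Ro.from_euler("z",y)*Ro.from_euler("y",-.435)*Ro.from_euler("x",np.pi)
print("turn",(Rt.inv()*Rg).as_rotvec()); print("w",o["grip_width"],o["grasp_force"],"toolz-dir of stand down/x:",Rt.inv().apply([0,0,-1]).round(3),Rt.inv().apply([np.cos(y),np.sin(y),0]).round(3))
E
python3 t.py .0045 0 .20
```

```text
stand frame [0.07615863 0.22182345] 0.2112725778560291 F [0.18927857 0.9492631 ] -4.489019026353002 [-3.14064298 -0.4317091   0.21552491] 11.5
tool shift [-0.06930194  0.2219815  -0.01972633]
turn [ 8.96594789e-05  3.28983431e-03 -2.24785929e-03]
w 0.050041465563350276 29.989434778690338 toolz-dir of stand down/x: [-0.418  0.001  0.908] [ 0.908 -0.002  0.418]
```

Request:
servo_tool(
  targets=[
    [-0.00693, 0.0222, -0.00197, 0, 0, 0],
    [-0.00693, 0.0222, -0.00197, 0, 0, 0],
    [-0.00693, 0.0222, -0.00197, 0, 0, 0],
    [-0.00693, 0.0222, -0.00197, 0, 0, 0],
    [-0.00693, 0.0222, -0.00197, 0, 0, 0],
    [-0.00693, 0.0222, -0.00197, 0, 0, 0],
    [-0.00693, 0.0222, -0.00197, 0, 0, 0],
    [-0.00693, 0.0222, -0.00197, 0, 0, 0],
    [-0.00693, 0.0222, -0.00197, 0, 0, 0],
    [-0.00693, 0.0222, -0.00197, 0, 0, 0],
  ],
)

```text
clock: 12.33
position: [0.5267, -0.1176, 0.2007]
orientation: [-3.139, -0.432, 0.216]
wrist_force: [0.9, -0.5, -4.6]
grip_width: 0.05
grasp_force: 30.0
```

Request:
servo_tool(
  targets=[
    [0, 0, 0, 0, 0, 0],
    [0, 0, 0, 0, 0, 0],
    [0, 0, 0, 0, 0, 0],
  ],
)

```text
clock: 12.58
position: [0.5269, -0.1163, 0.2009]
orientation: [-3.14, -0.433, 0.216]
wrist_force: [-0.4, 0.9, -5.0]
grip_width: 0.0495
grasp_force: 30.0
```

```bash
python3 s.py; python3 t.py .0045 0 .10
```

```text
stand frame [ 0.00602877 -0.00011499] 0.20085792586343176 F [-0.19149899  0.91694794] -5.02836772303484 [-3.13993196 -0.4331842   0.21623486] 12.5833
tool shift [-4.37241701e-02  3.86641695e-05  9.09003136e-02]
turn [-0.00091829  0.00181447 -0.00160294]
w 0.049479788454889734 29.98951345682144 toolz-dir of stand down/x: [-0.42   0.002  0.908] [ 0.908 -0.001  0.42 ]
```

Request:
servo_tool(
  targets=[
    [-0.0073, 0, 0.0152, 0, 0, 0],
    [-0.0073, 0, 0.0152, 0, 0, 0],
    [-0.0073, 0, 0.0152, 0, 0, 0],
    [-0.0073, 0, 0.0152, 0, 0, 0],
    [-0.0073, 0, 0.0151, 0, 0, 0],
    [-0.0073, 0, 0.0151, 0, 0, 0],
    [0, 0, 0, 0, 0, 0],
    [0, 0, 0, 0, 0, 0],
    [0, 0, 0, 0, 0, 0],
  ],
)

```text
clock: 13.33
position: [0.526, -0.1163, 0.1016]
orientation: [3.141, -0.436, 0.219]
wrist_force: [0.3, 0.0, -3.8]
grip_width: 0.05
grasp_force: 30.0
```

```bash
python3 s.py; python3 t.py .0045 0 .08
python3 - <<'E'
from h import *
a,d=grab_frame("scene"); cv2.imwrite("pics/s4.png",cv2.resize(a[180:350,180:340],None,fx=4,fy=3.5)[...,::-1])
E
```

```text
stand frame [0.00514809 0.00010094] 0.10155160206593149 F [ 0.27989591 -0.01191256] -3.8185217626129306 [ 3.14128664 -0.43569508  0.2185416 ] 13.3333
tool shift [-9.68324464e-03  9.46926650e-05  1.92646715e-02]
turn [ 7.76047247e-05 -6.95157008e-04  4.90978097e-04]
w 0.04996447199186257 29.989658296108246 toolz-dir of stand down/x: [-0.422 -0.     0.907] [0.907 0.    0.422]
```

View pics/s4.png

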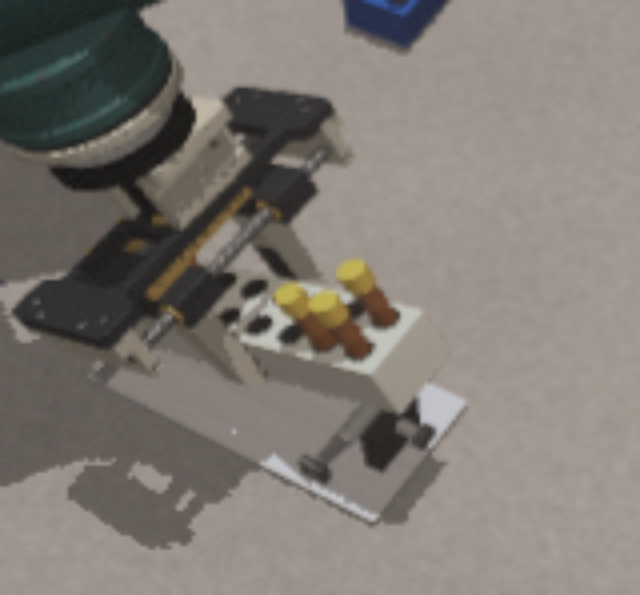

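The rack hangs sloped above the stand, square and clear of the leg; its high end is at crop (400,350), over the crossbar. Next I'll lower it gently.

Request:
servo_tool(
  targets=[
    [-0.0021, 0, 0.00455, 0, 0, 0],
    [-0.0021, 0, 0.00455, 0, 0, 0],
    [-0.0021, 0, 0.00455, 0, 0, 0],
    [-0.0017, 0, 0.0036, 0, 0, 0],
    [0, 0, 0, 0, 0, 0],
  ],
)

```text
clock: 13.8
position: [0.525, -0.1165, 0.08]
orientation: [-3.141, -0.434, 0.217]
wrist_force: [0.1, 0.1, -5.0]
grip_width: 0.0499
grasp_force: 30.0
```

Request:
servo_tool(
  targets=[
    [-0.0004, 0, 0.0009, 0, 0, 0],
    [-0.0004, 0, 0.0009, 0, 0, 0],
    [0, 0, 0, 0, 0, 0],
  ],
)

```text
clock: 14.05
position: [0.5255, -0.1167, 0.0793]
orientation: [-3.142, -0.435, 0.218]
wrist_force: [0.7, 0.5, -4.8]
grip_width: 0.0498
grasp_force: 30.0
```

Request:
servo_tool(
  targets=[
    [-0.0004, 0, 0.0009, 0, 0, 0],
    [-0.0004, 0, 0.0009, 0, 0, 0],
    [0, 0, 0, 0, 0, 0],
  ],
)

```text
clock: 14.3
position: [0.5255, -0.1166, 0.0772]
orientation: [-3.142, -0.435, 0.218]
wrist_force: [1.1, 0.2, -4.9]
grip_width: 0.05
grasp_force: 30.0
```

Request:
servo_tool(
  targets=[
    [-0.0004, 0, 0.0009, 0, 0, 0],
    [0, 0, 0, 0, 0, 0],
  ],
)

```text
clock: 14.47
position: [0.5257, -0.1167, 0.0765]
orientation: [3.141, -0.435, 0.218]
wrist_force: [-1.4, 0.0, -3.5]
grip_width: 0.0502
grasp_force: 30.0
```

Request:
servo_tool(
  targets=[
    [-0.0004, 0, 0.0009, 0, 0, 0],
    [0, 0, 0, 0, 0, 0],
  ],
)

```text
clock: 14.63
position: [0.526, -0.1167, 0.0761]
orientation: [3.141, -0.436, 0.218]
wrist_force: [-0.7, 1.0, 1.6]
grip_width: 0.0499
grasp_force: 30.0
```

Request:
servo_tool(
  targets=[
    [-0.0004, 0, 0.0009, 0, 0, 0],
    [0, 0, 0, 0, 0, 0],
  ],
)

```text
clock: 14.8
position: [0.5264, -0.1167, 0.076]
orientation: [3.141, -0.437, 0.218]
wrist_force: [-4.3, 2.8, 11.5]
grip_width: 0.0497
grasp_force: 30.0
```

Contact is made. I'll relieve the pressure a little, soften the grip and open.

Request:
servo_tool(
  targets=[
    [0.0006, 0, -0.0013, 0, 0, 0],
    [0, 0, 0, 0, 0, 0],
    [0, 0, 0, 0, 0, 0],
  ],
)

```text
clock: 15.05
position: [0.5258, -0.1167, 0.0762]
orientation: [3.141, -0.436, 0.218]
wrist_force: [-0.7, 0.8, 2.2]
grip_width: 0.0499
grasp_force: 30.0
```

Request:
servo_tool(
  targets=[
    [0, 0, 0, 0, 0, 0],
    [0, 0, 0, 0, 0, 0],
    [0, 0, 0, 0, 0, 0],
    [0, 0, 0, 0, 0, 0],
  ],
  force=3,
)

```text
clock: 15.38
position: [0.5257, -0.1167, 0.0761]
orientation: [3.141, -0.435, 0.218]
wrist_force: [-0.1, 0.8, 3.2]
grip_width: 0.0498
grasp_force: 3.0
```

Request:
servo_tool(
  targets=[
    [0, 0, 0, 0, 0, 0],
    [0, 0, 0, 0, 0, 0],
    [0, 0, 0, 0, 0, 0],
    [0, 0, 0, 0, 0, 0],
    [0, 0, 0, 0, 0, 0],
    [0, 0, 0, 0, 0, 0],
  ],
  jaw=0.075,
)

```text
clock: 15.88
position: [0.5255, -0.1166, 0.0757]
orientation: [-3.141, -0.435, 0.218]
wrist_force: [-1.1, 0.0, -0.0]
grip_width: 0.0748
grasp_force: 0.0
```

Released. I'll retract along the tool axis and then check.

Request:
servo_tool(
  targets=[
    [0, 0, -0.005, 0, 0, 0],
    [0, 0, -0.015, 0, 0, 0],
    [0, 0, -0.025, 0, 0, 0],
    [0, 0, -0.03, 0, 0, 0],
    [0, 0, -0.035, 0, 0, 0],
    [0, 0, -0.035, 0, 0, 0],
    [0, 0, -0.035, 0, 0, 0],
    [0, 0, -0.02, 0, 0, 0],
    [0, 0, 0, 0, 0, 0],
    [0, 0, 0, 0, 0, 0],
  ],
)

```text
clock: 16.72
position: [0.4431, -0.1351, 0.2585]
orientation: [3.14, -0.437, 0.218]
wrist_force: [-0.1, -0.0, -0.8]
grip_width: 0.0751
grasp_force: 0.0
```

Run:
```python
from h import *
a,d=grab_frame("scene"); w=cloud("scene",d).reshape(-1,3)
yw=.218;c=np.array([.521,-.1175]);R=np.array([[np.cos(yw),np.sin(yw)],[-np.sin(yw),np.cos(yw)]])
q=np.c_[(w[:,:2]-c)@R.T,w[:,2]]*1000; br=a.reshape(-1,3).min(1)
# expected top face: z = 50.1+ 40*.907 +(x-(13-40*.421))*tan(.435)
e=q[:,2]-(86.4+(q[:,0]+3.8)*np.tan(.435))
k=(abs(q[:,1])<40)&(abs(q[:,0])<100)&(abs(e)<8)&(br>110)
A=np.c_[q[k,:2],np.ones(k.sum())]; s=np.linalg.lstsq(A,q[k,2],rcond=None)[0]
print(k.sum(),"slope deg",np.degrees(np.arctan(s[:2])),"z at -3.8",s[2]-3.8*s[0],cv2.minAreaRect(q[k,:2].astype(np.float32)),observe()["wrist_force"])
cv2.imwrite("pics/s5.png",cv2.resize(a[160:350,180:400],None,fx=3.5,fy=3)[...,::-1])
```

```text
730 slope deg [24.79386422 -0.40971401] z at -3.8 85.91585276124076 ((2.1826553344726562, -0.6603584289550781), (50.36846923828125, 183.93215942382812), 89.8045654296875) [ 0.15265343 -0.50418884 -1.53216629]
```

View pics/s5.png

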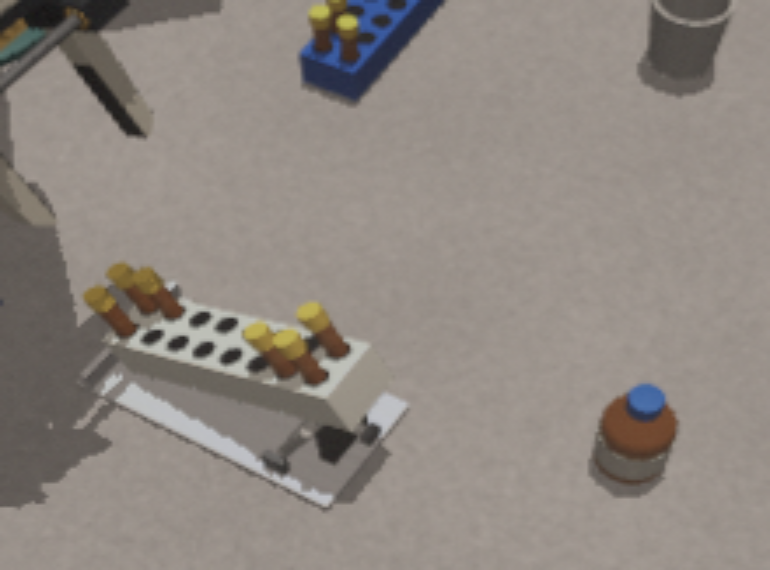

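The rack lies sloping and square on the stand; its low end is at the lip, crop (110,340). I'll run one numeric check of its x position from the top camera before handing in.

Run:
```python
from h import *
yw=.218;c=np.array([.521,-.1175]);R=np.array([[np.cos(yw),np.sin(yw)],[-np.sin(yw),np.cos(yw)]])
for n in("top","scene"):
    a,d=grab_frame(n); w=cloud(n,d).reshape(-1,3)
    q=np.c_[(w[:,:2]-c)@R.T,w[:,2]]*1000; br=a.reshape(-1,3).min(1)
    e=q[:,2]-(86+(q[:,0]+3.8)*np.tan(.433))
    k=(abs(q[:,1])<23)&(abs(q[:,0])<120)&(abs(e)<6)
    print(n,k.sum(),"top face x",np.percentile(q[k,0],[0,1,50,99,100]).round(1),"z hi end",np.percentile(q[k,2],99).round(1))
    l=(q[:,0]<-75)&(q[:,0]>-105)&(abs(abs(q[:,1])-38)<9)&(abs(q[:,2]-28)<4);print("lip",l.sum(),np.percentile(q[l,0],[5,50,95]).round(1) if l.sum() else "")
```

```text
top 661 top face x [-91.2 -85.2   2.2  89.6  92.3] z hi end 130.8
lip 0 
scene 920 top face x [-88.8 -85.5  -3.9  92.2  94.4] z hi end 130.3
lip 32 [-91.7 -87.2 -85.2]
```

```bash
python3 -c "
from h import *
print(sign_off())"
```

```text
the job is handed in; nothing more can be done
None
```

The job is handed in, and no verdict came back: I pushed the leg against its stop screw at about 8–9 N, and the rack lies let go on ledge and crossbar, sloping about 25°, centred within about 1 mm, square, with its origin about 16 mm along the stand's x.

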